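# Rack the last gel card and hold the incubator lid open

## Robot

A 6-joint arm with a two-finger parallel gripper is mounted at the origin on a cart in front of the work surface, level with it; the furniture and walls round the work are solid. World frame = base frame: x ahead of the robot, y to its left, z up, the work surface at z = 0. Lengths are in mm, angles in rad, forces in N, time in s.
With the tool pointing down it reaches from about 350 to 925 mm from the base axis. Payload 6.4 kg.
Tool frame: the origin (TCP) lies between the finger pads, 19 mm behind the fingertips; this is the grasp point; z points along the fingers, y is the line along which they close (so a half turn about z gives the same grasp; the last joint's range is limited). The gripper opens to 94 mm and grips with 3 to 60 N. Pads are 16 mm wide; open, the fingers measure 119 mm over their backs; the gripper's body (75 mm by 177 mm) begins 78 mm behind the grasp point.
Start: joints at [1.101, 0.245, 1.558, -0, 1.339, -0.174], TCP at [189.475, 621.782, 224.255] pointing down, gripper open.
Joint ranges: [-3.13, 3.13], [-1.02, 2.26], [0.13, 2.54], [-0.95, 4.09], [0.21, 2.88], [-2.74, 2.74]. Speed limits (rad/s): [2.57, 2.57, 3.14, 3.14, 3.14, 3.14].

## Interface

Orientations are given as a rotation vector (axis times angle).
In Python, from rig import arm gives the robot as it stands. Calls block until the motion is done:
- arm.movep(position, orientation): joint-space move of the TCP to a pose.
- arm.line_to(position, feed=150, rotation=None, until_force=None): straight line of the TCP; rotation=None keeps the orientation; feed is the mean speed in mm/s. With until_force (N) it stops when the force on the tool has changed by that much, and returns True; else False.
- arm.move_joints(angles): joint-space move.
- arm.release() and arm.grasp(squeeze=None): open the fingers fully, or close them until they stop; squeeze is the grip in N (None keeps the last).
- arm.pause(seconds).
- arm.inverse_kinematics(position, orientation): joint angles nearest the present ones, or None.
- arm.get_obs(): the state.
- arm.get_image(name): name is "side" or "top" or "wrist"; returns the picture (420x560x3 uint8, red, green, blue); there is no depth.
- arm.calibration(name): a dict with "K" (3x3 intrinsics, pixels), "distortion" ([k1, k2, p1, p2, k3] as OpenCV has them; the pictures are not rectified), "R" (3x3) and "t" (3): a world point X has camera coordinates R X + t. Camera axes: x right, y down, z forward; pixel columns grow to the right and rows downward; lengths in mm; the calibration is good to about 2 mm. A picture is of the moment at which its call begins: read the wrist's pose just before it. calibration takes no time and is no camera call; for the wrist camera it gives the pose at the moment of the call.
A pose or a line that the arm cannot do raises arm.MotionError and nothing moves.
- arm.finish_job(): hands the job in; it is judged then, once.
The state is a dict: "time": time; "q": joint angles; "qvel": joint speeds; "effort": joint torques, N m; "eef_pos": TCP position; "tool_rot": TCP orientation; "wrist_force": force on the tool from outside, world axes, zero at the start; "moment": the same for the moment, N m; "opening": finger opening in mm; "finger_force": force on a finger pad.
Only numpy, scipy, OpenCV 4.12 (cv2) and the standard library are available. Lean on these libraries where they do the work, as an engineer would, in place of code of your own. Each camera call takes 0.05 s, during which the arm holds its last target. There are 200 camera calls.

## Task

The blood-grouping cards are about to go into the small card incubator. Lift the last card out of its bench stand and stand it, upright all the way, fully home in the empty slot of the white four-place carrier, leaving the other three cards seated. Only then raise the incubator's lid by its front bar handle to 60 degrees and finish holding it there - it drops shut if you let go, and I need both hands to lower the carrier in - and knock nothing over on the way.

Things in the scene. Friction and masses are not known exactly. Their poses are not given: they have to be found in the camera images.
- card: the loose card: flat white plastic gel card with six columns, upright on its long edge in the bench stand. Origin: middle of its lower edge; own x along its width, y through its thickness, z up; 54 mm high. Upper part, 34 to 54 mm up: 70 mm wide, 8 mm thick, grip it there across the thickness. Lower part: 66 mm wide, 6 mm thick, round corners, goes into slots. 14 to 26 g. Either way round will do.
- stand: small white one-slot bench stand that holds the card at the start: block 92 x 56 mm (x, y) on a grey foot 104 x 72 mm, 26 mm high, 0.5 kg, loose. Origin: centre of its underside. Slot in the middle, along its x, 74 x 8 mm, 18 mm deep, floor 8 mm above the origin. Stand and carrier may have changed places.
- carrier: white four-slot carrier, 92 (own x) x 150 (own y) x 26 mm high, a 17 mm lug at each end; loose, 0.8 kg. Origin: centre of underside. Slots run along x, at y = -57, -19, +19, +57 mm, 74 x 8 mm, mouth flared 2.5 mm all round over the top 6 mm, floor 8 mm above the origin. The one at +19 is empty, the others hold cards, 30 mm free on each side; their tops are 62 mm over the bench.
- empty_slot (a point): middle of the mouth of the carrier's one empty slot, level with the carrier's top face, 26 mm above its underside; own x runs along the slot, y across it, z up. A card fully home has its origin 18 mm below this point.
- card_a: card like the loose one, seated in the carrier's slot at y = -57 mm; leave it there
- card_b: the same, in the slot at y = -19 mm; leave it there
- card_c: the same, in the slot at y = +57 mm; leave it there
- incubator: bench-top card incubator, fixed: white case 156 mm deep (own x) x 226 mm wide (own y) x 106 mm high, with the grey framed, clear-windowed lid on top; own -x is its front, towards the robot. Origin: centre of its underside.
- lid (a joint): lid angle in rad: 0 shut, 1.047 at 60 degrees, growing as the front edge rises; stop at 1.75. The 14 mm thick lid is hinged along the rear top edge, weighs 0.4 to 0.63 kg and has no stay, spring or hinge friction: it falls shut from any angle below about 85 degrees. About 2 N at the handle carries it.
- lid_handle (a point): middle of the lid's handle: round steel bar 10 mm in diameter, 104 mm long along the incubator's y, on two arms 42 mm before the lid's front edge (37 mm free behind it). Shut, it is 204 mm in front of the hinge line and 9 mm above it, 115 mm over the bench; it moves on an arc about the hinge. The bar can turn between pads that pinch it from above, front and back: the tool need not tilt.
- lid_hinge (a point): middle of the hinge line, at the case's rear top edge, 106 mm over the bench; own axes are the incubator's, the hinge runs along y. Opening carries the handle up and towards +x.
- dropper_bottle: bystander: white dropper bottle, 26 mm in diameter, 75 mm tall, standing beside the big white analyser; origin at its underside
- timer: bystander: small cream timer, 36 x 66 x 73 mm, standing to the right of the incubator; origin at its underside

How it is judged:
By the outcome, as a careful person would: the job done as asked, in the order asked, and still so for the second after the job is handed in, while the arm keeps its last pose, push and grip.
It also fails if it takes over 48 s, if anything falls off the work surface, if the arm or the gripper's body presses on something with over 40 N, if the wrist force passes 120 N, or if a joint passes its speed limit or range.

## Working session

There is one attempt and no reset: what is moved stays moved. The work goes in short steps, each a Python script; the robot and the scene stay as the last script left them, time stands still between calls to the robot, and variables do not carry over. Pictures are saved under pics/ and viewed, at most 10 in all, crops included, and the job is handed in when it is done.

```bash
ls; mkdir -p pics; python3 - <<'E'
from rig import arm
import cv2
for n in("top","side","wrist"):
    cv2.imwrite(f"pics/{n}0.png",arm.get_image(n)[:,:,::-1])
    c=arm.calibration(n);print(n,c["K"].tolist(),c["distortion"],c["R"].round(3).tolist(),c["t"].round(1))
print(arm.get_obs())
E
```

```text
pics
top [[469.0529533478651, 0.0, 273.5415348844571], [0.0, 469.0529533478651, 212.67388761947595], [0.0, 0.0, 1.0]] [0.02912445 0.         0.         0.         0.        ] [[-0.001, -1.0, -0.012], [-0.988, 0.003, -0.153], [0.153, 0.012, -0.988]] [  -2.7  537.3 1661.8]
side [[502.6081192757654, 0.0, 271.72138521097526], [0.0, 502.6081192757654, 222.30706536941722], [0.0, 0.0, 1.0]] [0.01596099 0.         0.         0.         0.        ] [[-0.958, -0.286, -0.026], [-0.107, 0.437, -0.893], [0.267, -0.853, -0.449]] [ 496.7  153.1 1284.4]
wrist [[297.1887514117942, 0.0, 277.96636340602345], [0.0, 297.1887514117942, 209.60103900763895], [0.0, 0.0, 1.0]] [-0.03503772  0.          0.          0.          0.        ] [[0.291, 0.957, -0.0], [0.93, -0.283, 0.236], [0.225, -0.069, -0.972]] [-648.5  -24.2  389.5]
{'time': 0.15, 'q': array([ 1.10087275e+00,  2.45649050e-01,  1.55867376e+00, -1.55336149e-05,
        1.33869881e+00, -1.74099133e-01]), 'qvel': array([ 0.00079327, -0.00136801, -0.00212406,  0.00093167, -0.00078265,
        0.00035264]), 'effort': array([-1.20472723e-04, -4.16269541e+01, -3.14980066e+01,  6.85133762e-02,
        3.16299463e-02, -8.98253325e-05]), 'eef_pos': array([189.30286067, 621.39521807, 223.43379885]), 'tool_rot': array([-4.62917209e-01, -3.10685634e+00,  2.13647112e-03]), 'wrist_force': array([ 0.9760428 , -0.6408587 , -0.42928951]), 'moment': array([-0.04035893, -0.02575348, -0.08180502]), 'finger_force': 0.0, 'opening': 94.24943508058759}
```

View pics/top0.png

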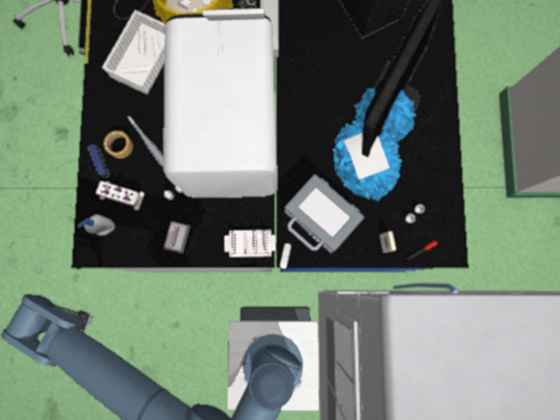

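View pics/side0.png

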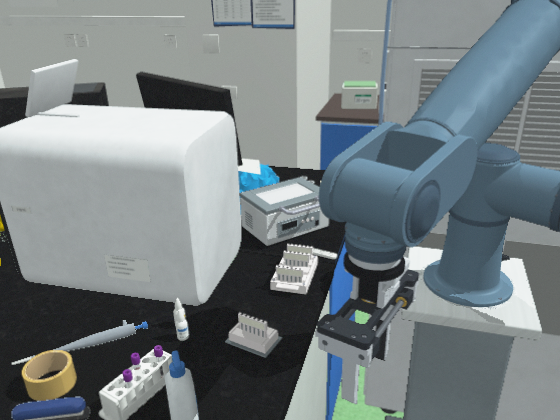

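The top view shows the stand at about (177,237), the carrier at (250,243), the incubator at (323,212) with its handle at (303,240), and the dropper bottle at (168,195). The timer is at (388,241), and the tall analyser sits behind the carrier. The side view agrees: the carrier's gap is visible at about (295,265) and the loose card's stand at (253,335).

```bash
cat > h.py <<'E'
from rig import arm
import numpy as np, cv2
from scipy.spatial.transform import Rotation as Ro
def ray(c,uv,z):
    p=cv2.undistortPoints(np.array(uv,float).reshape(-1,1,2),c["K"],c["distortion"])[:,0]
    d=np.c_[p,np.ones(len(p))]@c["R"]; o=-c["R"].T@c["t"]
    return o+d*((z-o[2])/d[:,2])[:,None]
def proj(c,X):
    return cv2.projectPoints(np.array(X,float).reshape(-1,1,3),cv2.Rodrigues(c["R"])[0],np.array(c["t"],float),c["K"],c["distortion"])[0][:,0]
def down(a): # tool down, tool y (closing line) at world angle a
    y=np.array([np.cos(a),np.sin(a),0]);z=np.array([0,0,-1.]);x=np.cross(y,z)
    return Ro.from_matrix(np.c_[x,y,z]).as_rotvec()
def ang(): # present closing-line angle
    R=Ro.from_rotvec(arm.get_obs()["tool_rot"]).as_matrix();return np.arctan2(R[1,1],R[0,1])
def snap(n,name):
    c=arm.calibration(n);im=arm.get_image(n)[:,:,::-1].copy();cv2.imwrite(f"pics/{name}.png",im);return c,im
E
python3 - <<'E'
from h import *
c=arm.calibration("top")
for n,uv,z in [("stand",(177,237),30),("carrier",(250,243),40),("handle",(303,240),115),("inc",(323,212),120),("bottle",(168,195),70),("timer",(388,241),73),("edge",(177,268),0),("analyser front",(220,197),0)]:
    print(n,ray(c,uv,z).round())
w=arm.calibration("wrist");o=arm.get_obs()
R=Ro.from_rotvec(o["tool_rot"]).as_matrix()
print("cam in tool",(R.T@(-w["R"].T@w["t"]-o["eef_pos"])).round(), "cam axes in tool",(w["R"]@R).round(2),ang())
E
```

```text
stand [[451. 347.  30.]]
carrier [[427.  81.  40.]]
handle [[ 431. -106.  115.]]
inc [[ 527. -176.  120.]]
bottle [[598. 375.  70.]]
timer [[ 431. -406.   73.]]
edge [[340. 350.   0.]]
analyser front [[604. 197.   0.]]
cam in tool [  68.   -1. -161.] cam axes in tool [[ 0.    1.   -0.  ]
 [-0.97 -0.   -0.24]
 [-0.24  0.    0.97]] 1.274975633630929
```

```bash
python3 - <<'E'
from h import *
for i,(p) in enumerate([(440,345,215),(420,85,215),(410,-110,260)]):
    arm.movep(p,down(np.pi/2)); arm.pause(.15)
    snap("wrist",f"w{i}"); np.save(f"pics/w{i}.npy",arm.calibration("wrist"),allow_pickle=True)
    o=arm.get_obs();print(o["time"],o["eef_pos"].round(1),o["q"].round(2))
ims=[cv2.imread(f"pics/w{i}.png") for i in (0,1)]
cv2.imwrite("pics/w01.png",np.vstack(ims)[:, :] if 0 else np.hstack([cv2.resize(x,(400,300)) for x in ims]))
E
```

```text
1.7417 [439.6 345.7 215. ] [ 0.46  0.04  1.8   0.    1.3  -1.11]
2.9583 [420.2  85.8 215. ] [-0.06 -0.3   2.11  0.    1.33 -1.64]
3.975 [ 410.1 -108.7  259.5] [-0.53 -0.35  2.07  0.    1.43 -2.1 ]
```

View pics/w0.png

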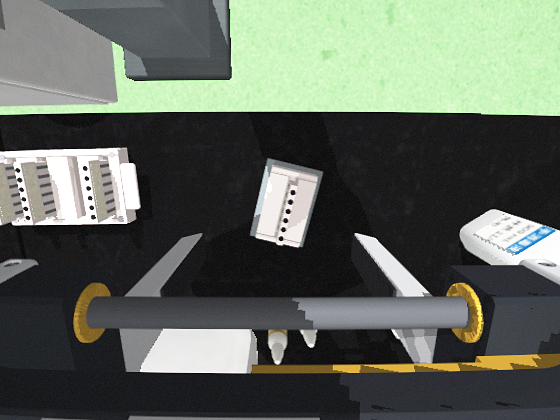

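View pics/w1.png

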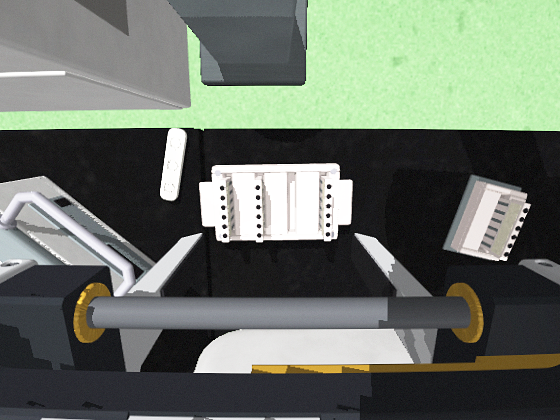

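View pics/w2.png

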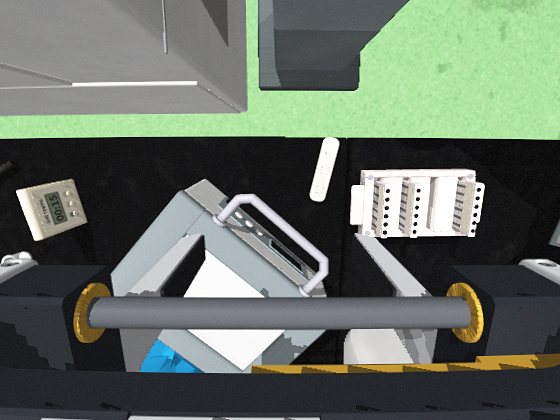

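w0 shows the stand turned slightly, with its card's six dots at (293,187) to (281,240). In w1 the carrier is at (213–340,165–240) with card columns at u≈222, 260 and 328, and the empty slot at u≈291. In w2 the handle bar runs from (250,198) to (325,262), so the incubator is yawed by about -40°. Next I'll enlarge the details and check the gripper's call signatures.

View pics/crop.png

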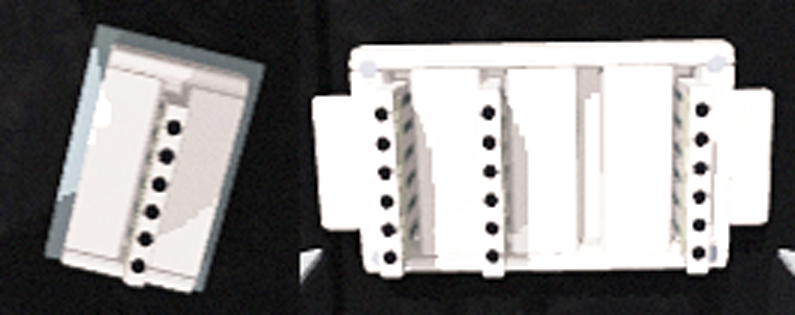

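The crop confirms that the dots are the six well mouths on each card's top edge, at z=62. The carrier order from left to right (+y) is a, b, empty, c.

```bash
cat > rows.py <<'E'
from h import *
def fit(P):
    m=P.mean(0);u,s,v=np.linalg.svd(P-m);d=v[0]*np.sign(v[0][0]);t=(P-m)@d
    return m.round(1),round(float(np.degrees(np.arctan2(d[1],d[0]))),2),round(float(np.ptp(t)/5),2)
E
python3 - <<'E'
from rows import *
C=[np.load(f"pics/w{i}.npy",allow_pickle=True).item() for i in (0,1,2)]
R={"stand w0":(0,[(292.6,192),(290,201.7),(287.7,211),(285.1,220.1),(282.9,229),(280.6,238.2)]),
"stand w1":(1,[(525,210.1),(521.2,219.2),(517.2,228),(513.2,236.8),(509.4,245.2),(505.7,253.9)]),
"a w1":(1,[(221.6,187.7),(222.1,197.7),(222.8,207.1),(223.4,216.9),(224,226.2),(224.5,235.4)]),
"b w1":(1,[(257.2,187.2),(257.6,197.1),(257.8,206.8),(258.1,216.2),(258.4,225.8),(258.8,235.1)]),
"c w1":(1,[(328.6,186.2),(328.4,196.1),(327.9,205.6),(327.8,215.2),(327.5,224.5),(327.5,233.9)]),
"a w2":(2,[(387.5,190.5),(386.8,199.2),(386.1,207.5),(385.8,215.6),(385.2,224),(384.5,232.1)]),
"b w2":(2,[(418.2,190.5),(417.4,198.6),(416.5,207.1),(415.6,215.4),(414.8,223.5),(414.2,231.5)]),
"c w2":(2,[(478.4,189.4),(477.2,197.6),(475.9,206.5),(474.5,214.5),(474.2,222.7),(472.5,230.5)])}
for k,(i,p) in R.items(): print(k,*fit(ray(C[i],p,62)))
# handle: grey-lilac bar pixels in w2
im=cv2.imread("pics/w2.png");print(im[197:240:4,[250]].reshape(-1,3)[:2], [im[int(y),int(x)].tolist() for x,y in zip(np.linspace(248,325,8),np.linspace(197,262,8))])
cv2.imwrite("pics/crop2.png",cv2.resize(im[165:310,190:345],None,fx=4,fy=4,interpolation=cv2.INTER_CUBIC))
# slot rough: bright/dark column in w1 at row 190-230
g=cv2.cvtColor(cv2.imread("pics/w1.png"),cv2.COLOR_BGR2GRAY)
for r in (185,205,225): print(g[r,270:315].tolist())
for u in (289,291,293): print(ray(C[1],[(u,205)],26).round(1), end='')
E
```

```text
stand w0 [453.8 354.3  62. ] -13.69 10.74
stand w1 [453.9 354.6  62. ] -13.84 10.72
a w1 [430.5  25.3  62. ] 1.07 10.72
b w1 [430.   63.4  62. ] 0.98 10.75
c w1 [428.6 139.5  62. ] 1.01 10.69
a w2 [430.6  25.7  62. ] 1.2 10.71
b w2 [430.1  63.8  62. ] 0.85 10.59
c w2 [428.8 140.2  62. ] 1.32 10.69
[[254 251 252]
 [206 196 197]] [[254, 252, 252], [234, 227, 228], [238, 229, 230], [237, 230, 231], [237, 229, 230], [238, 230, 231], [235, 229, 231], [234, 227, 228]]
[254, 254, 254, 254, 254, 254, 254, 254, 254, 254, 254, 254, 254, 255, 255, 255, 252, 183, 197, 203, 254, 255, 255, 255, 250, 219, 246, 255, 255, 255, 255, 255, 255, 255, 255, 255, 255, 255, 255, 255, 255, 255, 255, 255, 255]
[205, 254, 255, 255, 254, 254, 254, 254, 254, 254, 254, 254, 254, 254, 255, 255, 253, 214, 200, 203, 253, 255, 255, 255, 249, 218, 245, 255, 255, 255, 255, 255, 255, 255, 255, 255, 255, 255, 255, 255, 255, 255, 255, 255, 255]
[235, 255, 255, 255, 255, 255, 255, 255, 255, 255, 255, 255, 255, 255, 255, 255, 255, 217, 198, 203, 254, 255, 255, 255, 253, 247, 249, 255, 255, 255, 255, 255, 255, 255, 255, 255, 255, 255, 255, 255, 255, 255, 255, 255, 255]
[[430.7  98.5  26. ]][[430.7 100.9  26. ]][[430.7 103.3  26. ]]
```

View pics/crop2.png

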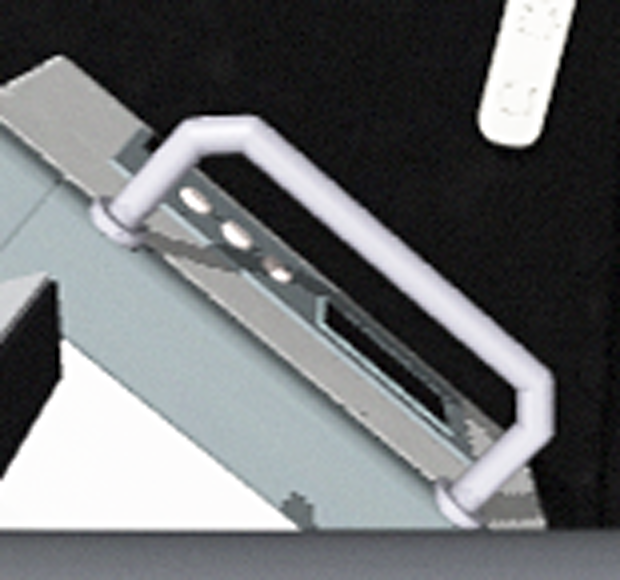

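```bash
cat >> h.py <<'E'
def settle(p,rot,tol=.3): # trim the standing error
    t=np.array(p,float)
    for _ in range(3):
        e=np.array(p)-arm.get_obs()["eef_pos"]
        if np.abs(e).max()<tol: break
        t=t+e; arm.line_to(t,feed=40,rotation=rot)
    return t-np.array(p)
E
python3 - <<'E'
from h import *
c=np.load("pics/w2.npy",allow_pickle=True).item()
g=cv2.cvtColor(cv2.imread("pics/w2.png"),cv2.COLOR_BGR2GRAY).astype(int)
P=[]
for u in range(258,318):
    v0=165+(133+(u-253.25)*0)/4 # centre guess
    v=198.2+(u-253.2)*(254/4)/(284/4)
    r=np.arange(int(v)-9,int(v)+10);w=np.clip(g[r,u]-120,0,None)
    P.append((u,(r*w).sum()/w.sum()))
X=ray(c,P,115);m=X.mean(0);d=np.linalg.svd(X-m)[2][0];d*=np.sign(d[1]);print("bar",m.round(1),np.degrees(np.arctan2(d[1],d[0])),"rms",np.std((X-m)@[-d[1],d[0],0]))
E_=ray(c,[(253.2,198.2),(324.2,261.7)],115);print("ends",E_.round(1),np.linalg.norm(E_[1]-E_[0]),"mid",E_.mean(0).round(1))
A=ray(c,[(218.7,220),(305.5,290.7)],115);print("arm bases mid",A.mean(0).round(1),A.round(1))
rot=down(np.radians(90-13.75))
x,y=453.9,354.4
arm.movep((x,y,120),rot);arm.pause(.1);e=settle((x,y,120),rot)
arm.line_to(np.array((x,y,73))+e,feed=100);arm.pause(.1)
print(arm.get_obs()["eef_pos"].round(2))
arm.grasp(12);o=arm.get_obs();print("opening",o["opening"],o["finger_force"],o["time"])
arm.line_to((x,y,150),feed=120);arm.pause(.1)
o=arm.get_obs();print(o["opening"],o["eef_pos"].round(1),o["wrist_force"].round(2),o["time"])
snap("side","s1")
E
```

```text
bar [437.1 -98.8 115. ] 48.137801970152 rms 0.04011168213821147
ends [[ 403.2 -135.3  115. ]
 [ 474.6  -58.1  115. ]] 105.22390969745773 mid [438.9 -96.7 115. ]
arm bases mid [ 468.5 -125.2  115. ] [[ 427.  -172.6  115. ]
 [ 510.1  -77.9  115. ]]
[454.34 355.04  73.75]
opening 7.929178164284099 11.992146670818329 8.3417
7.770112492751624 [453.2 354.  148.7] [ 0.31  0.21 -0.41] 9.2333
```

```bash
python3 - <<'E'
from h import *
rot=down(np.radians(91.0)); p=np.array((429.3,101.45,150.))
arm.movep(p,rot);arm.pause(.1);e=settle(p,rot)
arm.line_to(p+e+(0,0,-45),feed=100);arm.pause(.1)
o=arm.get_obs();print(o["eef_pos"].round(2),e.round(2))
c,im=snap("wrist","w3"); np.save("pics/w3.npy",c,allow_pickle=True)
cv2.imwrite("pics/crop3.png",cv2.resize(im[120:290,150:400],(750,510)))
print(o["time"],o["opening"],np.degrees(ang()))
E
```

```text
[429.93 101.36 105.8 ] [-0.04 -0.07 -0.01]
11.8333 7.531147553561659 91.00095533625152
```

View pics/crop3.png

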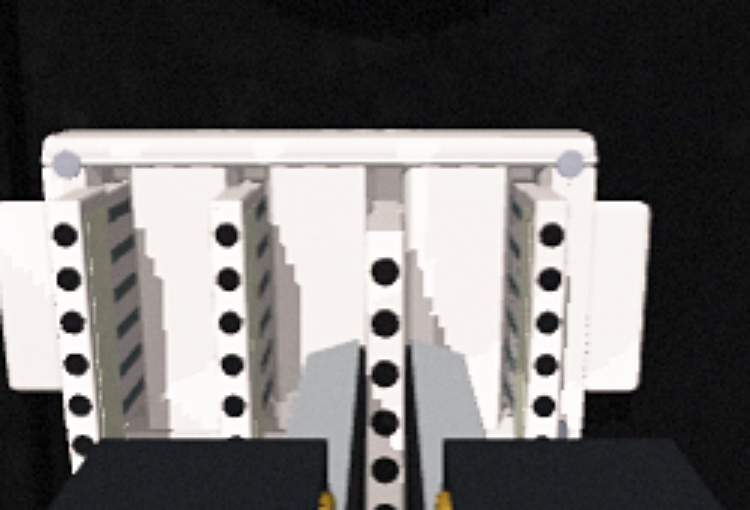

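The view shows the held card upright and parallel to the slots, at u≈385 in the crop, over the empty slot at u≈388. I'll check that numerically, then insert.

```bash
python3 - <<'E'
from h import *
c=np.load("pics/w3.npy",allow_pickle=True).item()
f=lambda u,v:(150+(u+.5)/3-.5,120+(v+.5)/3-.5)
B=ray(c,[f(227,235),f(230,322)],62);C=ray(c,[f(551,235),f(546,322)],62);H=ray(c,[f(385,271),f(385,373)],94.05)
print(B.round(1),C.round(1),H.round(1),"dy",H[:,1]-(B+C)[:,1]/2,"dx first dot",H[0,0]-(B+C)[0,0]/2)
o=arm.get_obs();p=np.array((429.3,101.45,82.6))
hit=arm.line_to(p,feed=40,until_force=6);arm.pause(.1);o=arm.get_obs()
print(hit,o["eef_pos"].round(2),o["wrist_force"].round(2),np.round(o["moment"],3),o["opening"],o["time"])
E
```

```text
[[403.2  63.1  62. ]
 [424.5  63.3  62. ]] [[401.9 138.9  62. ]
 [423.2 139.   62. ]] [[403.4 100.   94.1]
 [424.9 100.4  94.1]] dy [-0.97827202 -0.75625641] dx first dot 0.7992953649107903
False [429.54 101.44  82.83] [-0.04 -0.26 -0.36] [ 0.003 -0.005 -0.021] 7.796332935717863 12.6917
```

```bash
python3 - <<'E'
from h import *
arm.release();arm.pause(.2);o=arm.get_obs();print(o["time"],o["opening"],o["wrist_force"].round(2))
arm.line_to((429.3,101.45,112),feed=150);arm.pause(.1)
c,im=snap("wrist","w4");np.save("pics/w4.npy",c,allow_pickle=True)
cv2.imwrite("pics/crop4.png",cv2.resize(im[120:290,150:400],(750,510)))
snap("side","s2");print(arm.get_obs()["eef_pos"])
E
```

```text
14.25 94.20971919853395 [-0.58 -0.45 -0.36]
[428.57213785 101.45214567 110.99540416]
```

View pics/crop4.png

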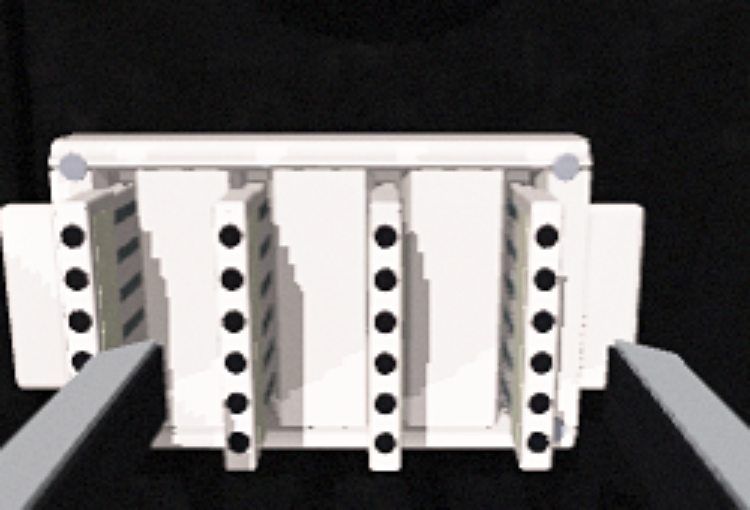

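The loose card's dots now match its neighbours in rows (235 to 442) and size, so it has dropped home and all four are seated. I'll confirm with a gentle tap from closed fingers.

```bash
python3 - <<'E'
from h import *
arm.grasp(5)
arm.line_to((429.3,101.45,86),feed=120);arm.pause(.1)
hit=arm.line_to((429.3,101.45,77),feed=20,until_force=4);o=arm.get_obs()
print(hit,o["eef_pos"].round(2),o["wrist_force"].round(2),o["time"])
arm.line_to((429.3,101.45,120),feed=150)
yaw=np.radians(-41.86);ox=np.array([np.cos(yaw),np.sin(yaw),0]);bar=np.array([438.9,-96.7,115.])
hinge=bar+204*ox+(0,0,-9);print("hinge",hinge.round())
def P(th,off=0,dz=0):
    return hinge+ox*(-204*np.cos(th)+9*np.sin(th)*-1*-1*0-0)+0 if 0 else hinge+ox*(-204*np.cos(th)+9*np.sin(th))+np.array([0,0,204*np.sin(th)+9*np.cos(th)])
rot=down(yaw);q=arm.get_obs()["q"]
for r in (down(yaw),down(yaw+np.pi)):
    for p in (bar-32*ox+(0,0,80),bar,P(.5),P(1.047)):
        s=arm.inverse_kinematics(p,r);print(p.round(),None if s is None else s.round(2))
E
```

```text
True [429.91 101.44  81.  ] [-0.69 -0.44  5.33] 17.0417
hinge [ 591. -233.  106.]
[415. -75. 195.] [-0.45 -0.3   2.14 -0.    1.29  0.28]
[439. -97. 115.] [-0.47 -0.1   2.14 -0.    1.1   0.26]
[ 461. -116.  212.] [-0.49 -0.17  2.   -0.    1.3   0.24]
[ 521. -170.  287.] [-0.52 -0.04  1.75 -0.    1.43  0.21]
[415. -75. 195.] None
[439. -97. 115.] None
[ 461. -116.  212.] None
[ 521. -170.  287.] None
```

The tap made contact at TCP 81.0, which puts the fingertips at 62.0, so the card is fully home. Next is the handle. I'll descend with the rear finger just behind the bar, inside the 37 mm gap, then close in steps.

```bash
cat >> h.py <<'E'
yaw=np.radians(-41.86);ox=np.array([np.cos(yaw),np.sin(yaw),0]);bar=np.array([438.9,-96.7,115.])
hinge=bar+204*ox+(0,0,-9)
def P(th): return hinge+ox*(-204*np.cos(th)+9*np.sin(th)*-1)+np.array([0,0,204*np.sin(th)+9*np.cos(th)]) if 0 else hinge+ox*(-204*np.cos(th)+9*np.sin(th))+np.array([0,0,204*np.sin(th)+9*np.cos(th)])
E
sed -i 's/^def P(th).*/def P(th): return hinge+ox*(-204*np.cos(th)+9*np.sin(th))+np.array([0,0,204*np.sin(th)+9*np.cos(th)])/' h.py
python3 - <<'E'
from h import *
rot=down(yaw); p=bar-31*ox
arm.movep(p+(0,0,80),rot);arm.release();arm.pause(.1);e=settle(p+(0,0,80),rot)
hit=arm.line_to(p+e,feed=90,until_force=6);arm.pause(.1)
o=arm.get_obs();print(hit,o["eef_pos"].round(1),p.round(1),o["wrist_force"].round(2),o["time"])
if not hit:
    arm.grasp(4);o=arm.get_obs()
    print("1st",o["opening"],o["finger_force"],o["wrist_force"].round(2),o["eef_pos"].round(1),o["time"])
    print("bar est along ox from nominal",(o["eef_pos"]-bar)@ox+o["opening"]/2-5)
E
```

```text
False [416.3 -76.3 115.7] [415.8 -76.  115. ] [-1.06 -0.54 -0.07] 21.8083
1st 65.40631657402007 4.000411033630371 [ 6.17 -5.58 -2.61] [418.  -77.9 116.2] 22.475
bar est along ox from nominal -0.41127217434324237
```

```bash
python3 - <<'E'
from h import *
arm.line_to(bar-0.4*ox,feed=60);arm.pause(.1)
o=arm.get_obs();print(o["opening"],o["wrist_force"].round(2),o["eef_pos"].round(1))
arm.grasp(25);arm.pause(.1);o=arm.get_obs();print(o["opening"],o["finger_force"],o["wrist_force"].round(2),o["eef_pos"].round(1),o["time"])
if 8<o["opening"]<12:
    for th in np.linspace(0,0.5,6)[1:]:
        arm.line_to(P(th)-.4*ox,feed=100)
    arm.pause(.1);o=arm.get_obs();print(o["opening"],o["wrist_force"].round(2),o["eef_pos"].round(1),P(.5).round(1),o["time"])
    snap("side","s3");
E
```

```text
9.619287461996212 [ 1.07 -1.93 -2.21] [438.6 -96.5 114.9]
8.924769311858972 24.999662339687347 [ 1.27 -1.66 -1.34] [438.7 -96.5 115. ] 23.55
8.970668061373958 [ 2.85 -4.33 -4.92] [ 459.7 -115.5  210. ] [ 460.7 -116.2  211.7] 25.4
```

```bash
python3 - <<'E'
from h import *
for th in np.linspace(.5,1.047,7)[1:]: arm.line_to(P(th)-.4*ox,feed=100)
arm.pause(.2)
def rep():
    o=arm.get_obs();d=o["eef_pos"]-(hinge-.4*ox);h=d@ox
    th=np.arctan2(d[2],-h)-np.arctan2(9,204);print("lid",np.degrees(th).round(2),"r",np.hypot(h,d[2]).round(1),o["opening"],o["wrist_force"].round(2),o["time"]);return th
th=rep()
if abs(th-1.047)>.008:
    arm.line_to(P(2*1.047-th)-.4*ox,feed=40);arm.pause(.2);rep()
a=snap("side","s4")[1];b=snap("top","t4")[1]
cv2.imwrite("pics/fin.png",np.hstack([cv2.resize(a[130:400,100:400],(450,405)),cv2.resize(b[150:280,60:310],None,fx=1.4,fy=3.1)[:403,:350]]) if 0 else cv2.resize(a,(784,588)))
E
```

```text
lid 59.83 r 204.9 9.070184630376701 [-4.91  0.4   6.13] 27.65
```

View pics/fin.png

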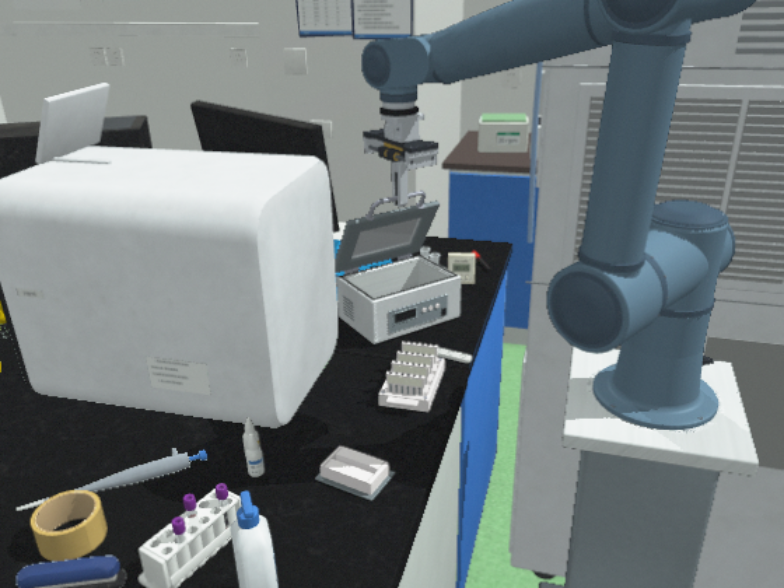

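The final view shows four level cards in the carrier at (415,370), an empty stand at (355,470), the lid held open at (390,235), and the bottle and timer upright.

```bash
python3 -c "
from rig import arm
print(arm.finish_job())"
```

```text
the job is handed in; nothing more can be done
None
```

The last card is fully home in the carrier's empty slot with the other three still seated, the arm is holding the lid at about 60° (59.8° by the arm's position), nothing was knocked over, and I handed the job in at about 28 s of the 48 s allowed.

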